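Lean the leaf panel on the bench easel

TASK

Take the tall leaded-glass panel out of the storage rack and lean it on the wooden easel: right way up, its short lower edge on the base between the front lip and the back board, centred and square to the board, its upper part resting back against the board's top edge so that it clearly slopes. Set it down rather than dropping it, and leave the shorter panel in the rack and the solder spool where they are.

Things in the scene. Friction and masses are not known exactly. Their poses are not given: they have to be found in the camera images.
- panel_center (a point): Tall leaded-glass panel: rigid slab, 10 mm thick (its x), 100 wide (y), 170 tall (z, up), 0.3 kg, green glass with a leaf pattern, grey lead frame. The point is its centre. Starts upright in one of two slots (13 mm wide, 22 deep, 80 apart, floor 8 mm above the bench) of a low pale wooden rack, 150 x 130 x 30 mm, fixed to the bench; its upper part is free to pinch from above.
- easel: Darker wooden easel, fixed. Origin on the bench at mid-width, under the back board's front face; z up, y along its 150 mm width, x from back board to lip (away from the robot). Base 8 mm thick. Back board vertical, x -16 to 0 mm, top 103 mm above the bench. Lip x 60 to 72 mm, top 20 mm up. With its lower edge half-way between, the panel leans to -x on the board's top, 19 degrees from vertical.
- short_center (a point): Shorter panel, a bystander in the rack's other slot: same glass and frame, 10 mm thick (x), 110 wide (y), 105 tall (z, up). The point is its centre.
- spool_center (a point): Solder spool, a bystander: upright reel with white flanges, 54 mm across, 50 mm high, standing loose on the bench between rack and easel. The point is its centre.
Mind the look-alikes: they are no part of the job. There is more than one size of the easel; the job needs the largest.

How it is judged:
At the end, for the whole second after the job is handed in: The tall panel rests on the easel, released and still: lower edge between back board and lip, sloping back 7 to 37 degrees from vertical against the back board, its centre within 25 mm of the easel's mid-width, square to the board within 11 degrees (angle between panel_center's own z axis and vertical between 0.12 and 0.65 rad and x of panel_center in the frame of easel between -0.005 and 0.03 m and y of panel_center in the frame of easel between -0.025 and 0.025 m and z of panel_center in the frame of easel between 0.07 and 0.102 m and angle between the y axis of panel_center and the y axis of easel, either way round below 0.2 rad and contact force between panel and easel above 0.5 N and linear speed of panel below 0.02 m/s); the robot touches nothing.
It fails at once if the panel is dropped (falls free, faster than 0.6 m/s) (contact force between the fingers and panel below 0.05 N and linear speed of panel above 0.6 m/s).
It fails at once if the shorter panel is moved by more than 20 mm (distance of short_center from where it was at the start of the episode above 0.02 m).
It fails at once if the solder spool is moved by more than 20 mm (distance of spool_center from where it was at the start of the episode above 0.02 m).
It also fails if it takes over 48 s, if anything falls off the work surface, if the arm or the gripper's body presses on something with over 40 N, if the wrist force passes 120 N, or if a joint passes its speed limit or range.

ROBOT

A 7-joint arm with a two-finger parallel gripper is mounted at the origin on the work surface. World frame = base frame: x ahead of the robot, y to its left, z up, the work surface at z = 0. Lengths are in m, angles in rad, forces in N, time in s.
With the tool pointing down it reaches from about 0.4 to 0.9 m from the base axis. Payload 5.6 kg.
Tool frame: the origin (TCP) lies on the centre line of the jaws, within the pads' length; the fingertips stand 11 mm ahead of it and the grasp point (between the pads) lies 8 mm behind it; z points along the fingers, y is the line along which they close (so a half turn about z gives the same grasp; the last joint's range is limited). The gripper opens to 92 mm and grips with 3 to 60 N. Pads are 20 mm wide; open, the fingers measure 128 mm over their backs; the gripper's body (75 mm by 189 mm) begins 69 mm behind the grasp point.
Start: joints at [1.129, 0.468, -0.012, 1.603, 0.006, 1.071, -0.056], TCP at [0.252, -0.599, 0.226] pointing down, gripper open.
Joint ranges: [-2.53, 2.53], [-0.31, 2.02], [-1.57, 1.55], [0.28, 2.44], [-1.29, 4.43], [0.15, 1.84], [-2.92, 2.92]. Speed limits (rad/s): [2.57, 2.57, 3.14, 3.14, 3.14, 3.14, 3.14].

INTERFACE

Orientations are given as a 3x3 rotation matrix whose columns are the frame's x, y, z axes.
In Python, from rig import env, cams gives the robot as it stands. The module is installed in compiled form; this text tells all that it offers.
- The arm moves only by the tool servo_tool, never from a script. Its argument "increments" is a list that holds one entry, the list of rows, each a list of 6 numbers: the shift along the tool's x, y, z in m, then the turn, a rotation vector about the tool's x, y, z in rad. In form: [[[x, y, z, rx, ry, rz], ...]]. A call has 1 to 8 rows; each row shifts and turns the commanded pose from where the row before left it, along the tool's axes as they then stand; what a row does not reach is not made up. A row lasts 1/12 s, in which the tool goes at most 41.7 mm and 7.16 degrees, less where a joint would pass 70% of its speed; a pose out of reach is approached as far as the arm can. A call with a gripper value outside its range is refused whole. "hand" is the finger opening in m, from 0 to 0.0919, set as the call begins (left out, the last holds). The fingers move at their own pace and stop on an object; the grip force is fixed at half the most. Time passes only in rows, so rows that do not move let the fingers close. It gives the time, the measured TCP pose, the force, the opening and the grip force at its end, in the units of the state.
- env.observe(): the state, without advancing time (a new reading comes with each control period).
- cams.grab_frame(name): name is "side" or "top"; returns the picture (480x640x3 uint8, red, green, blue); there is no depth.
- cams.get_calibration(name): a dict with "intrinsics" (3x3 intrinsics, pixels), "k1" (the pictures are not rectified: a ray, as slopes to the right and down, at radius r is drawn at 1 + k1 r^2 times it, then the intrinsics apply), "eye" and "rotation" of the camera in the world. Camera axes: x right, y down, z forward; pixel columns grow to the right and rows downward; lengths in m; the calibration is good to about 2 mm. A picture is of the moment at which its call begins. get_calibration takes no time and is no camera call.
- env.finish_job(): hands the job in; it is judged then, once.
The state is a dict: "time_s": time; "qpos": joint angles; "dq": joint speeds; "tau": joint torques, N m; "tcp_pos": TCP position; "eef_rot": TCP orientation; "wrist_force": force on the tool from outside, world axes, zero at the start; "ft_torque": the same for the moment, N m; "gripper_width": finger opening in m; "grip_force": force on a finger pad.
Only numpy, scipy, OpenCV 4.12 (cv2) and the standard library are available. Lean on these libraries where they do the work, as an engineer would, in place of code of your own. Each camera call takes 0.05 s, during which the arm holds its last target. There are 200 camera calls.

## Working session

There is one attempt and no reset: what is moved stays moved. The work goes in short steps, Python scripts to look and compute and a tool call to move; the robot and the scene stay as the last step left them, time stands still between calls to the robot, and variables do not carry over. Pictures are saved under pics/ and viewed, at most 10 in all, crops included, and the job is handed in when it is done.

Besides the shell and the picture viewer there is one more tool, called after "Call:" by a JSON object that holds its "api" and its "payload". servo_tool: Moves the arm, as the interface text tells. Its arguments: {"type":"object","properties":{"increments":{"type":"array","items":{"type":"array","items":{"type":"array","items":{"type":"number"}}}},"hand":{"type":"number"}},"required":["increments"]}

```bash
mkdir -p pics; python3 - <<'E'
from rig import env,cams
import cv2
for n in("side","top"):
    f=cams.grab_frame(n); cv2.imwrite(f"pics/{n}0.png",f[:,:,::-1])
    c=cams.get_calibration(n); print(n,c)
print(env.observe())
E
```

```text
side {'intrinsics': array([[454.60751471,   0.        , 316.58236885],
       [  0.        , 454.60751471, 244.21755269],
       [  0.        ,   0.        ,   1.        ]]), 'k1': -0.10640675196700793, 'eye': array([ 0.08731086, -0.4118361 ,  0.58754656]), 'rotation': array([[ 0.74056818, -0.41331796,  0.5298368 ],
       [-0.67193817, -0.4644003 ,  0.57691547],
       [ 0.00760684, -0.78326281, -0.6216442 ]])}
top {'intrinsics': array([[514.35444202,   0.        , 322.8765862 ],
       [  0.        , 514.35444202, 241.05361263],
       [  0.        ,   0.        ,   1.        ]]), 'k1': -0.14940268114734614, 'eye': array([0.32461077, 0.03882136, 1.18623826]), 'rotation': array([[-8.15265209e-04, -9.83399071e-01,  1.81454135e-01],
       [-9.99922340e-01,  3.05819315e-03,  1.20814133e-02],
       [-1.24357724e-02, -1.81430194e-01, -9.83325194e-01]])}
{'time_s': 0.1, 'qpos': array([ 1.12899634,  0.46828934, -0.01164177,  1.60351574,  0.00600193,
        1.07143647, -0.05628856]), 'dq': array([ 3.90119012e-04, -1.85783611e-03,  6.11753571e-04, -3.38585818e-03,
        4.90896900e-04,  9.08645104e-05,  6.08942553e-04]), 'tau': array([ 1.25266779e-03, -5.21645951e+01, -1.20655575e-02, -2.44366926e+01,
       -5.67300827e-02,  1.40949385e-02,  3.33240916e-05]), 'tcp_pos': array([ 0.25216369, -0.59853585,  0.22474202]), 'eef_rot': array([[ 9.21534359e-01,  3.88296163e-01, -7.18246610e-04],
       [ 3.88296814e-01, -9.21533230e-01,  1.44545387e-03],
       [-1.00623928e-04, -1.61092827e-03, -9.99998697e-01]]), 'wrist_force': array([-0.57383332, -0.60070471,  0.33224609]), 'ft_torque': array([-0.0311164 ,  0.02130426,  0.0348712 ]), 'grip_force': 0.0, 'gripper_width': 0.09183115296222288}
```

View pics/side0.png

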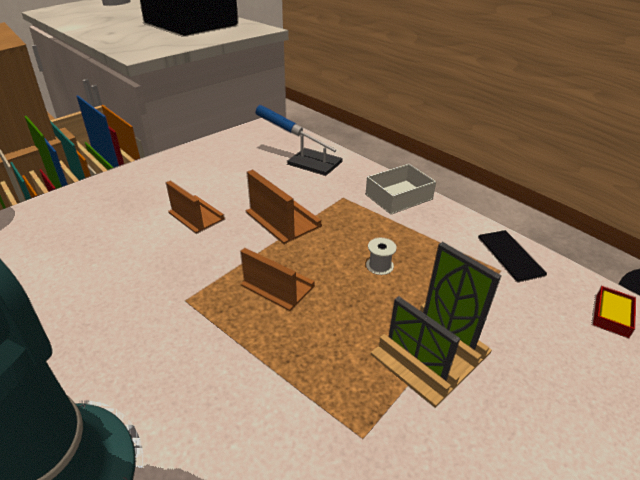

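View pics/top0.png

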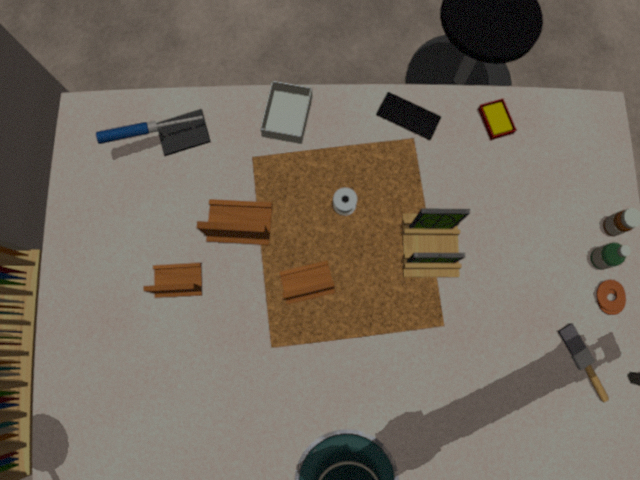

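The side view shows three easels: (285,208) large, (275,278) middle and (192,207) small; in the top view these are (237,222), (307,282) and (177,280). The tall panel is at side (462,295) / top (440,218), and the shorter one at side (425,340) / top (437,258). The spool is at side (381,255) / top (345,201). I choose the easel at side (285,208) and the tall panel at side (462,295), and check both in close crops.

```bash
cat > h.py <<'E'
import numpy as np, cv2
from rig import env,cams
C={n:cams.get_calibration(n) for n in("side","top")}
def proj(n,P):
    c=C[n]; q=(np.atleast_2d(P)-c["eye"])@c["rotation"]
    return cv2.projectPoints(q,np.zeros(3),np.zeros(3),c["intrinsics"],np.array([c["k1"],0,0,0]))[0][:,0]
def onplane(n,uv,z):
    c=C[n]; s=cv2.undistortPoints(np.array(uv,float).reshape(-1,1,2),c["intrinsics"],np.array([c["k1"],0,0,0]))[:,0]
    d=np.c_[s,np.ones(len(s))]@c["rotation"].T
    return c["eye"]+d*((z-c["eye"][2])/d[:,2])[:,None]
E
python3 - <<'E'
import cv2,numpy as np
s=cv2.imread("pics/side0.png");t=cv2.imread("pics/top0.png")
def tile(im,x,y,w,h,W,H):
    o=cv2.resize(im[y:y+h,x:x+w],(W,H),interpolation=cv2.INTER_CUBIC)
    for i in range(0,w,10):
        cv2.line(o,(int(i*W/w),0),(int(i*W/w),6),(0,0,255),1)
        if i%20==0: cv2.putText(o,str(x+i),(int(i*W/w),16),0,.35,(0,0,255),1)
    for i in range(0,h,10):
        cv2.line(o,(0,int(i*H/h)),(6,int(i*H/h)),(0,0,255),1)
        if i%20==0: cv2.putText(o,str(y+i),(8,int(i*H/h)+4),0,.35,(0,0,255),1)
    return o
a=tile(s,240,165,100,80,400,600//2+20)
cv2.imwrite("pics/c1.png",np.hstack([tile(s,240,165,80,80,400,400),tile(t,195,185,80,80,400,400)]))
cv2.imwrite("pics/c2.png",np.hstack([tile(s,365,235,140,180,400,514),tile(t,395,195,80,100,400,500+14)]))
E
```

```text
(no output)
```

View pics/c1.png

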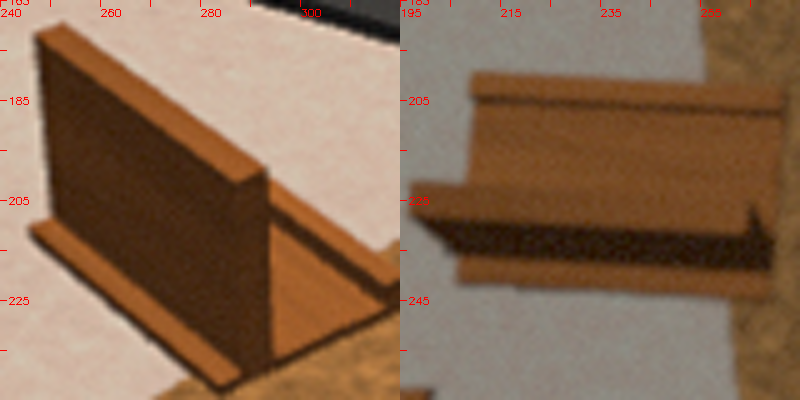

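View pics/c2.png

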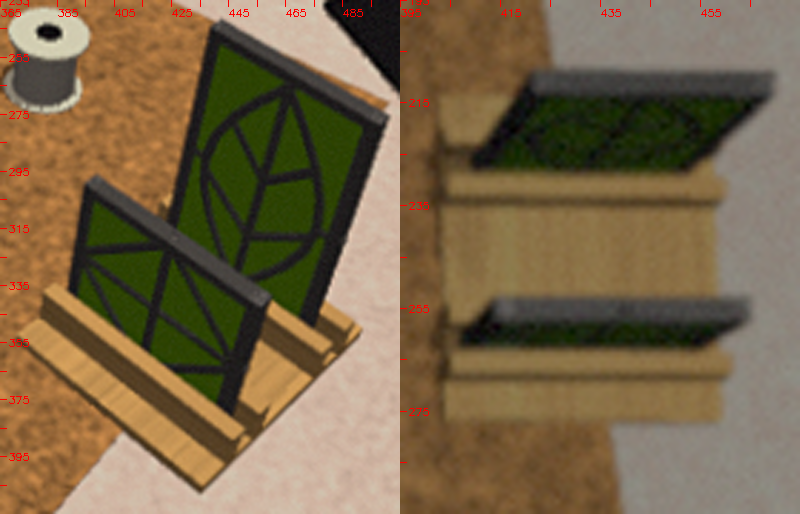

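Both crops confirm the choice. The large easel has its board top from side (247.6,172.6) to (293.4,198.6), with the lip on the far side. The tall leaf panel has its top edge from side (438.5,247) to (500.8,275) and top (421,211) to (470,211).

```bash
python3 - <<'E'
from h import *
from scipy.optimize import least_squares
def fit(obs,p0):
    def tr(p,L): c,s=np.cos(p[2]),np.sin(p[2]); L=np.array(L); return np.c_[p[0]+c*L[:,0]-s*L[:,1],p[1]+s*L[:,0]+c*L[:,1],L[:,2]]
    def r(p): return np.concatenate([(proj(n,tr(p,[l]))[0]-uv) for n,l,uv in obs])
    s=least_squares(r,p0,loss="soft_l1"); print(s.x.round(4)); print(s.fun.reshape(-1,2).round(1).tolist()) 
e=[("side",(-.016,.075,.103),(247.6,172.6)),("side",(0,.075,.103),(252.6,169.4)),("side",(-.016,-.075,.103),(288,202)),("side",(0,-.075,.103),(293.4,198.6)),
("top",(0,.075,.103),(197.4,221.4)),("top",(-.016,.075,.103),(198,227)),("top",(-.016,-.075,.103),(269.6,232)),
("top",(.072,.075,.02),(209,199.4)),("top",(.072,-.075,.02),(271.6,202.6)),]
fit(e,[.4,.2,0])
h=.178
p=[("side",(-.005,.05,h),(438.5,247.2)),("side",(.005,.05,h),(442.7,242)),("side",(-.005,-.05,h),(497.3,278.8)),("side",(.005,-.05,h),(500.8,275.3)),
("top",(.005,.05,h),(422.4,209)),("top",(-.005,.05,h),(421,213.1)),("top",(.005,-.05,h),(470,209)),("top",(-.005,-.05,h),(468.6,213.5))]
fit(p,[.5,-.2,0])
q=[("top",(.005,.055,.113),(413.4+.6,195+300/5.14)),("top",(-.005,-.055,.113),(464.5,195+320/5.14)),("side",(-.005,.055,.113),(394,300)),("side",(-.005,-.055,.113),(456,340))]
fit(q,[.45,-.2,0])
print(onplane("top",[(345,200)],.05),onplane("side",[(382,246)],.05))
E
```

```text
[ 0.5665  0.2486 -0.0495]
[[-1.9, -0.5], [-0.6, 0.4], [-0.9, -0.3], [0.2, 0.3], [1.2, -0.5], [-0.1, 1.0], [-3.5, -0.9], [1.2, -0.5], [1.4, -1.1]]
[ 0.5725 -0.1999 -0.004 ]
[[-1.2, -2.6], [-1.4, -0.2], [-0.2, 0.4], [0.1, 0.6], [-0.2, -0.8], [1.4, -0.1], [0.7, -0.6], [2.4, -0.3]]
[ 0.4936 -0.1962  0.033 ]
[[0.0, -0.6], [0.9, -1.7], [-1.9, -0.5], [-0.1, 1.4]]
[[0.62937766 0.00222135 0.05      ]] [[6.34676384e-01 3.45092169e-04 5.00000000e-02]]
```

Call:
{"api": "servo_tool", "payload": {"increments": [[[0,0,-0.005,0,0,-0.12],[0,0,-0.005,0,0,-0.12],[0,0,-0.005,0,0,-0.12],[0,0,-0.005,0,0,-0.12],[0,0,-0.005,0,0,-0.12],[0,0,-0.005,0,0,-0.12],[0,0,-0.005,0,0,-0.12],[0,0,-0.005,0,0,-0.12]]], "hand": 0.09}}

```text
time_s: 0.77
tcp_pos: [0.2522, -0.5987, 0.2653]
eef_rot: [[0.205, 0.979, -0.0], [0.979, -0.205, 0.001], [0.001, -0.001, -1.0]]
wrist_force: [0.4, -0.2, -0.0]
gripper_width: 0.0898
grip_force: 0.0
```

Call:
{"api": "servo_tool", "payload": {"increments": [[[0,0,0,0,0,-0.106],[0,0,0,0,0,-0.106],[0.02,0.02,0,0,0,0],[0.02,0.02,0,0,0,0],[0.02,0.02,0,0,0,0],[0.02,0.02,0,0,0,0],[0.02,0.02,0,0,0,0],[0.02,0.02,0,0,0,0]]]}}

```text
time_s: 1.43
tcp_pos: [0.3729, -0.4778, 0.2652]
eef_rot: [[0.0, 1.0, -0.001], [1.0, -0.0, 0.001], [0.001, -0.001, -1.0]]
wrist_force: [0.5, -0.3, -0.2]
gripper_width: 0.0901
grip_force: 0.0
```

Call:
{"api": "servo_tool", "payload": {"increments": [[[0.025,0.02,0,0,0,0],[0.025,0.02,0,0,0,0],[0.025,0.02,0,0,0,0],[0.025,0.02,0,0,0,0],[0.025,0.02,0,0,0,0],[0.025,0.02,0,0,0,0],[0.025,0.02,0,0,0,0],[0.025,0.02,0,0,0,0]]]}}

```text
time_s: 2.1
tcp_pos: [0.5329, -0.2777, 0.2653]
eef_rot: [[0.0, 1.0, -0.001], [1.0, -0.0, 0.0], [0.0, -0.001, -1.0]]
wrist_force: [0.1, 0.2, -0.4]
gripper_width: 0.0901
grip_force: 0.0
```

Call:
{"api": "servo_tool", "payload": {"increments": [[[0.02,0.01,0,0,0,0],[0.02,0.01,0,0,0,0],[0.02,0.01,0,0,0,0],[0.0177,0.0096,0,0,0,0],[0,0,0.01,0,0,0],[0,0,0.01,0,0,0],[0,0,0.01,0,0,0],[0,0,0,0,0,0]]]}}

```text
time_s: 2.77
tcp_pos: [0.5696, -0.2027, 0.2322]
eef_rot: [[0.002, 1.0, -0.005], [1.0, -0.002, 0.001], [0.001, -0.005, -1.0]]
wrist_force: [-0.6, -0.2, -0.9]
gripper_width: 0.0896
grip_force: 0.0
```

```bash
python3 - <<'E'
from h import *
a=cams.grab_frame("side")[150:400,360:560,::-1]; b=cams.grab_frame("top")[130:330,380:540,::-1]
cv2.imwrite("pics/g1.png",np.hstack([cv2.resize(a,(400,500)),cv2.resize(b,(400,500))]))
E
```

```text
(no output)
```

View pics/g1.png

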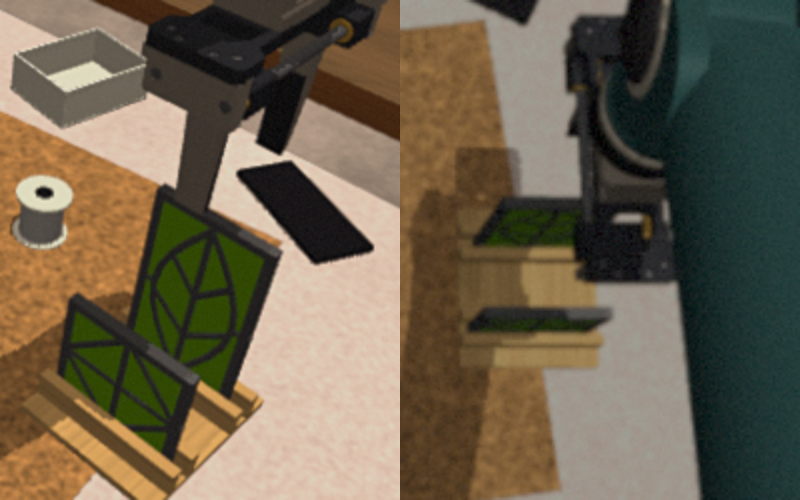

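The side crop shows the panel top at px (440,245)–(500,275) and a finger ending near px (457,255). I compare that with where the fingertips should project.

```bash
python3 - <<'E'
from h import *
o=env.observe(); print(o["tcp_pos"],o["eef_rot"].round(4).tolist())
R=o["eef_rot"];p=o["tcp_pos"]
print(proj("side",[p+R@[0,s*.045,.011] for s in(-1,1)]),proj("side",[p+R@[0,s*.045,-.06] for s in(-1,1)]), proj("side",[[.5725,-.2,.178]]))
E
```

```text
[ 0.57095188 -0.20272455  0.23451924] [[0.0022, 1.0, -0.0021], [1.0, -0.0022, 0.0002], [0.0002, -0.0021, -1.0]]
[[457.50182289 249.348981  ]
 [493.53422246 222.58424151]] [[469.22953718 203.10353574]
 [506.48572051 178.59499726]] [[468.08273673 259.70940001]]
```

The projected near tip, (457,249), matches the picture, so I descend astride the panel.

Call:
{"api": "servo_tool", "payload": {"increments": [[[0.0027,0.0015,0.01,0,0,0],[0,0,0.012,0,0,0],[0,0,0.012,0,0,0],[0,0,0.012,0,0,0],[0,0,0.012,0,0,0],[0,0,0.012,0,0,0],[0,0,0.012,0,0,0],[0,0,0.0,0,0,0]]]}}

```text
time_s: 3.53
tcp_pos: [0.5718, -0.1982, 0.1503]
eef_rot: [[-0.0, 1.0, -0.005], [1.0, 0.0, 0.002], [0.002, -0.005, -1.0]]
wrist_force: [-0.7, 0.4, -1.0]
gripper_width: 0.0903
grip_force: 0.0
```

Call:
{"api": "servo_tool", "payload": {"increments": [[[0,0,0,0,0,0],[0,0,0,0,0,0],[0,0,0,0,0,0],[0,0,0,0,0,0],[0,0,0,0,0,0],[0,0,0,0,0,0],[0,0,0,0,0,0],[0,0,0,0,0,0]]], "hand": 0.03}}

```text
time_s: 4.2
tcp_pos: [0.5735, -0.1987, 0.1537]
eef_rot: [[0.0, 1.0, 0.0], [1.0, -0.0, -0.0], [-0.0, 0.0, -1.0]]
wrist_force: [-0.6, -0.4, -0.2]
gripper_width: 0.0387
grip_force: 0.0
```

Call:
{"api": "servo_tool", "payload": {"increments": [[[0,0,0.005,0,0,0],[0,0,0,0,0,0],[0,0,0,0,0,0],[0,0,0,0,0,0]]], "hand": 0.025}}

```text
time_s: 4.53
tcp_pos: [0.5734, -0.1986, 0.1484]
eef_rot: [[0.0, 1.0, -0.0], [1.0, -0.0, 0.0], [0.0, -0.0, -1.0]]
wrist_force: [-0.2, -1.0, -0.2]
gripper_width: 0.0251
grip_force: 0.0
```

Call:
{"api": "servo_tool", "payload": {"increments": [[[0,0,0,0,0,0],[0,0,0,0,0,0],[0,0,0,0,0,0],[0,0,0,0,0,0],[0,0,0,0,0,0],[0,0,0,0,0,0],[0,0,0,0,0,0],[0,0,0,0,0,0]]], "hand": 0.0}}

```text
time_s: 5.2
tcp_pos: [0.5736, -0.1986, 0.1486]
eef_rot: [[0.0, 1.0, 0.0], [1.0, -0.0, -0.0], [-0.0, 0.0, -1.0]]
wrist_force: [0.5, -0.2, 1.1]
gripper_width: 0.0095
grip_force: 30.0
```

Gripped at 9.5 mm with 30 N. Now I lift it straight up.

Call:
{"api": "servo_tool", "payload": {"increments": [[[0,0,-0.006,0,0,0],[0,0,-0.012,0,0,0],[0,0,-0.02,0,0,0],[0,0,-0.025,0,0,0],[0,0,-0.025,0,0,0],[0,0,-0.025,0,0,0],[0,0,-0.025,0,0,0],[0,0,-0.012,0,0,0]]]}}

```text
time_s: 5.87
tcp_pos: [0.5743, -0.1987, 0.3027]
eef_rot: [[-0.0, 1.0, 0.004], [1.0, 0.0, -0.002], [-0.002, 0.004, -1.0]]
wrist_force: [0.6, -0.4, -2.9]
gripper_width: 0.0095
grip_force: 30.0
```

Call:
{"api": "servo_tool", "payload": {"increments": [[[0,0,0,0,0,0],[0,0,0,0,0,0],[0,0,0,0,0,0],[0,0,0,0,0,0]]]}}

```text
time_s: 6.2
tcp_pos: [0.5724, -0.1985, 0.2965]
eef_rot: [[0.0, 1.0, -0.004], [1.0, -0.0, 0.001], [0.001, -0.004, -1.0]]
wrist_force: [-0.4, 1.0, -2.6]
gripper_width: 0.01
grip_force: 30.0
```

```bash
python3 - <<'E'
from h import *
a=cams.grab_frame("side")[60:420,300:580,::-1]
cv2.imwrite("pics/g2.png",cv2.resize(a,(466,600)))
E
```

```text
(no output)
```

View pics/g2.png

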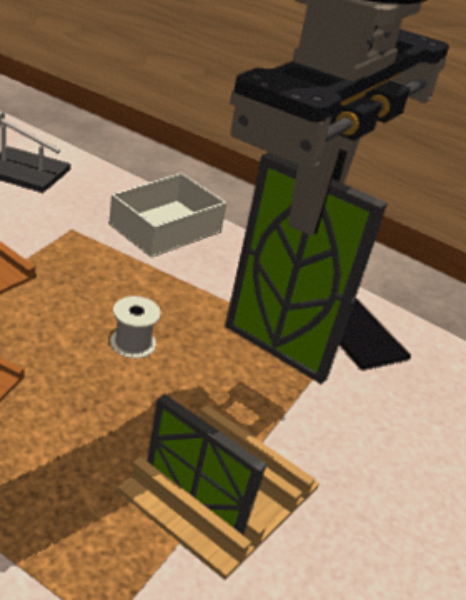

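The panel hangs upright and clear of the rack. Its lower corners are at about px (437,256) and (494,288), the short panel stays in its slot, and the spool is untouched. I check its offset in the grip.

```bash
python3 - <<'E'
from h import *
print(proj("side",[[.5724-.005,-.1985+s*.05,.2965-.1406] for s in(1,-1)]),proj("side",[[.5724-.005,-.1985+s*.05,.2965+.0294] for s in(1,-1)]))
print(onplane("side",[(437,256.2),(494.1,288)],.156))
E
```

```text
[[433.86108284 255.83765148]
 [492.13839973 290.41157471]] [[455.62637211 153.05717774]
 [527.69795387 184.16848488]]
[[ 0.57014941 -0.15225345  0.156     ]
 [ 0.57366288 -0.24786881  0.156     ]]
```

Call:
{"api": "servo_tool", "payload": {"increments": [[[0.01,0,0,0,0,0.0125],[0.02,0,0,0,0,0.0125],[0.03,0,0,0,0,0.0125],[0.03,0,0,0,0,0.0125],[0.03,0,0,0,0,0],[0.03,0,0,0,0,0],[0.03,0,0,0,0,0],[0.03,0,0,0,0,0]]]}}

```text
time_s: 6.92
tcp_pos: [0.5811, 0.0125, 0.2975]
eef_rot: [[0.05, 0.999, -0.002], [0.999, -0.05, 0.0], [-0.0, -0.002, -1.0]]
wrist_force: [1.0, -0.4, -3.7]
gripper_width: 0.0099
grip_force: 30.0
```

Call:
{"api": "servo_tool", "payload": {"increments": [[[0.03,0,0,0,0,0],[0.03,0,0,0,0,0],[0.03,0,0,0,0,0],[0.03,0,0,0,0,0],[0.03,0,0,0,0,0],[0.03,0,0,0,0,0],[0.02,0,0,0,0,0],[0.01,0,0,0,0,0]]]}}

```text
time_s: 7.58
tcp_pos: [0.5908, 0.2248, 0.2974]
eef_rot: [[0.045, 0.999, -0.002], [0.999, -0.045, 0.002], [0.002, -0.002, -1.0]]
wrist_force: [-0.4, 0.1, -4.3]
gripper_width: 0.01
grip_force: 30.0
```

Call:
{"api": "servo_tool", "payload": {"increments": [[[0,0,0,-0.055,0,0],[0,0,0,-0.055,0,0],[0,0,0,-0.055,0,0],[0,0,0,-0.055,0,0],[0,0,0,-0.055,0,0],[0,0,0,-0.055,0,0],[0,0,0,0,0,0],[0,0,0,0,0,0]]]}}

```text
time_s: 8.25
tcp_pos: [0.5914, 0.22, 0.298]
eef_rot: [[0.051, 0.946, 0.321], [0.999, -0.047, -0.018], [-0.002, 0.322, -0.947]]
wrist_force: [-0.1, 0.8, -3.0]
gripper_width: 0.0099
grip_force: 30.0
```

Call:
{"api": "servo_tool", "payload": {"increments": [[[0.0092,-0.0099,-0.0034,0,0,0],[0.0092,-0.0099,-0.0034,0,0,0],[0.0092,-0.0099,-0.0034,0,0,0],[0,-0.0064,0.0189,0,0,0],[0,-0.0064,0.0189,0,0,0],[0,-0.0064,0.0189,0,0,0],[0,-0.0064,0.0189,0,0,0],[0,0,0,0,0,0]]]}}

```text
time_s: 8.92
tcp_pos: [0.561, 0.2477, 0.214]
eef_rot: [[0.052, 0.947, 0.316], [0.999, -0.048, -0.021], [-0.004, 0.316, -0.949]]
wrist_force: [-0.8, -0.7, -3.3]
gripper_width: 0.0098
grip_force: 30.0
```

Call:
{"api": "servo_tool", "payload": {"increments": [[[0,0,0,0,0,0],[0,0,0,0,0,0],[0,0,0,0,0,0],[0,0,0,0,0,0]]]}}

```text
time_s: 9.25
tcp_pos: [0.5633, 0.2504, 0.2203]
eef_rot: [[0.05, 0.944, 0.326], [0.999, -0.048, -0.015], [0.001, 0.326, -0.945]]
wrist_force: [0.1, -0.7, -2.6]
gripper_width: 0.0101
grip_force: 30.0
```

```bash
python3 - <<'E'
from h import *
o=env.observe(); print(o["tcp_pos"],o["wrist_force"],o["eef_rot"].round(3).tolist())
a=cams.grab_frame("side")[60:280,190:390,::-1]; b=cams.grab_frame("top")[130:270,180:310,::-1]
cv2.imwrite("pics/p1.png",np.hstack([cv2.resize(a,(436,480)),cv2.resize(b,(364,392+88))]))
E
```

```text
[0.56327201 0.25038329 0.22028279] [ 0.08567183 -0.73878288 -2.60993457] [[0.05, 0.944, 0.326], [0.999, -0.048, -0.015], [0.001, 0.326, -0.945]]
```

View pics/p1.png

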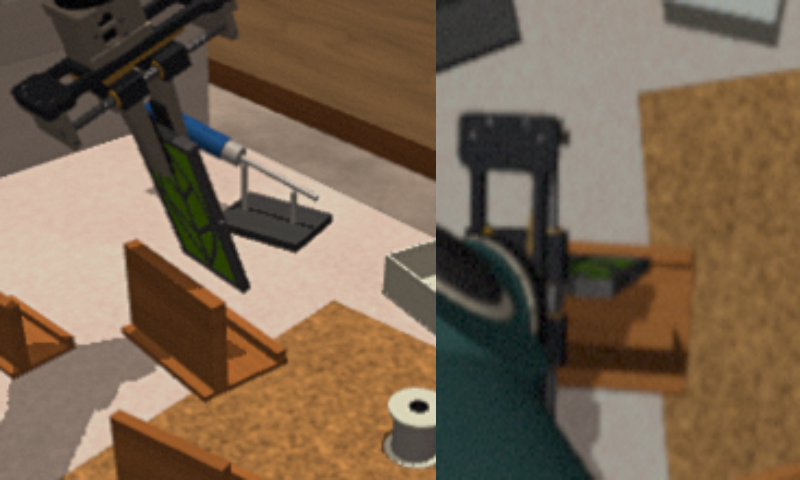

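The tilted panel is over the trough: its lower right corner is at side px (303,193) and its upper part leans towards the robot side, square to the board. I descend, slowing near the base.

Call:
{"api": "servo_tool", "payload": {"increments": [[[0,-0.0029,0.0085,0,0,0],[0,-0.0029,0.0085,0,0,0],[0,-0.0029,0.0085,0,0,0],[0,-0.0029,0.0085,0,0,0],[0,-0.0029,0.0085,0,0,0],[0,-0.0029,0.0085,0,0,0],[0,-0.0029,0.0085,0,0,0],[0,0,0,0,0,0]]]}}

```text
time_s: 10.02
tcp_pos: [0.5613, 0.2493, 0.1533]
eef_rot: [[0.05, 0.946, 0.32], [0.999, -0.047, -0.018], [-0.002, 0.321, -0.947]]
wrist_force: [0.4, -0.6, -3.2]
gripper_width: 0.0097
grip_force: 30.0
```

Call:
{"api": "servo_tool", "payload": {"increments": [[[0,0,0,0,0,0],[0,0,0,0,0,0],[0,0,0,0,0,0],[0,0,0,0,0,0]]]}}

```text
time_s: 10.35
tcp_pos: [0.5629, 0.2502, 0.1566]
eef_rot: [[0.05, 0.945, 0.325], [0.999, -0.048, -0.016], [0.001, 0.325, -0.946]]
wrist_force: [0.4, 0.1, -3.3]
gripper_width: 0.0103
grip_force: 30.0
```

Call:
{"api": "servo_tool", "payload": {"increments": [[[0,-0.0006,0.0019,0,0,0],[0,-0.0006,0.0019,0,0,0],[0,-0.0006,0.0019,0,0,0],[0,-0.0006,0.0019,0,0,0],[0,-0.0006,0.0019,0,0,0],[0,0,0,0,0,0],[0,0,0,0,0,0],[0,0,0,0,0,0]]]}}

```text
time_s: 11.02
tcp_pos: [0.5628, 0.2501, 0.1459]
eef_rot: [[0.05, 0.945, 0.324], [0.999, -0.047, -0.016], [0.0, 0.324, -0.946]]
wrist_force: [0.0, -0.4, -2.9]
gripper_width: 0.0098
grip_force: 30.0
```

Call:
{"api": "servo_tool", "payload": {"increments": [[[0,-0.0003,0.001,0,0,0],[0,0,0,0,0,0],[0,-0.0003,0.001,0,0,0],[0,0,0,0,0,0],[0,0,0,0,0,0]]]}}

```text
time_s: 11.43
tcp_pos: [0.5628, 0.25, 0.1438]
eef_rot: [[0.05, 0.945, 0.323], [0.999, -0.047, -0.016], [-0.0, 0.324, -0.946]]
wrist_force: [0.2, -0.4, -3.2]
gripper_width: 0.0099
grip_force: 30.0
```

Call:
{"api": "servo_tool", "payload": {"increments": [[[0,-0.0003,0.001,0,0,0],[0,0,0,0,0,0],[0,-0.0003,0.001,0,0,0],[0,0,0,0,0,0],[0,0,0,0,0,0]]]}}

```text
time_s: 11.85
tcp_pos: [0.563, 0.2502, 0.1425]
eef_rot: [[0.05, 0.945, 0.324], [0.999, -0.047, -0.016], [-0.0, 0.325, -0.946]]
wrist_force: [-3.4, -1.7, 3.5]
gripper_width: 0.01
grip_force: 30.0
```

```bash
python3 - <<'E'
from h import *
o=env.observe(); print(o["tcp_pos"],o["wrist_force"])
a=cams.grab_frame("side")[110:260,220:350,::-1]
cv2.imwrite("pics/p2.png",cv2.resize(a,(520,600),interpolation=cv2.INTER_CUBIC))
E
```

```text
[0.56295625 0.25019972 0.14246378] [-3.40751515 -1.69902743  3.47537153]
```

View pics/p2.png

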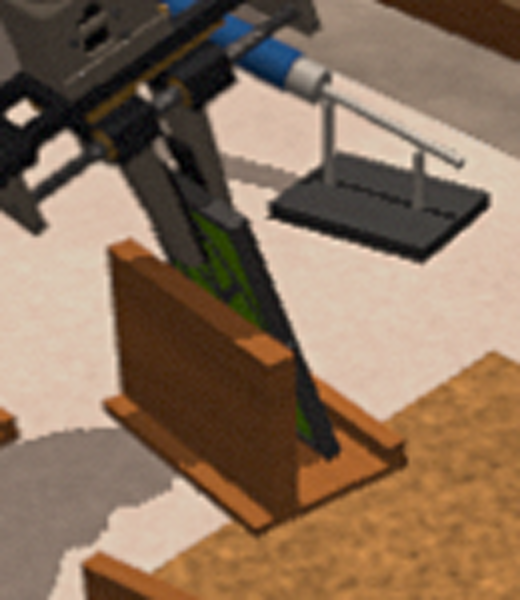

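The base took the weight at the height I predicted: the lower edge is at px (303,223) in the trough and the upper part is just clear of the board. I pivot it back a little, then open gently.

Call:
{"api": "servo_tool", "payload": {"increments": [[[0,-0.0014,0,-0.01,0,0],[0,-0.0014,0,-0.01,0,0],[0,-0.0014,0,-0.01,0,0],[0,0,0,0,0,0],[0,0,0,0,0,0]]]}}

```text
time_s: 12.32
tcp_pos: [0.5595, 0.2505, 0.1411]
eef_rot: [[0.049, 0.934, 0.353], [0.999, -0.046, -0.017], [0.0, 0.354, -0.935]]
wrist_force: [-1.3, -0.4, 6.0]
gripper_width: 0.0103
grip_force: 30.0
```

Call:
{"api": "servo_tool", "payload": {"increments": [[[0,0,0,0,0,0],[0,0,0,0,0,0],[0,0,0,0,0,0],[0,0,0,0,0,0],[0,0,0,0,0,0],[0,0,0,0,0,0],[0,0,0,0,0,0]]], "hand": 0.035}}

```text
time_s: 12.9
tcp_pos: [0.5589, 0.2502, 0.1402]
eef_rot: [[0.05, 0.935, 0.352], [0.999, -0.047, -0.018], [-0.0, 0.352, -0.936]]
wrist_force: [-0.2, 0.2, 0.2]
gripper_width: 0.035
grip_force: 0.0
```

```bash
python3 - <<'E'
from h import *
o=env.observe(); print(o["tcp_pos"],o["wrist_force"],o["gripper_width"],o["grip_force"])
a=cams.grab_frame("side")[110:260,220:350,::-1];
cv2.imwrite("pics/p3.png",cv2.resize(a,(520,600),interpolation=cv2.INTER_CUBIC))
E
```

```text
[0.55893497 0.25019804 0.14022236] [-0.240456    0.18048111  0.21523904] 0.034972756886445626 0.0
```

View pics/p3.png

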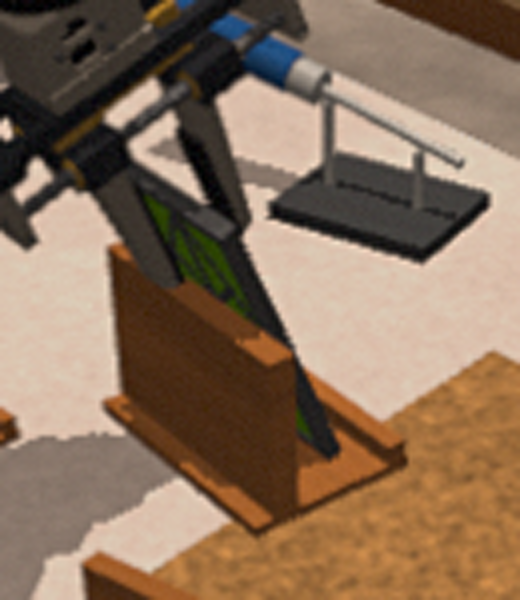

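The fingers are clear on both sides and the panel leans on the board's top edge, with its bottom corner still at px (303,223). I withdraw along the tool axis.

Call:
{"api": "servo_tool", "payload": {"increments": [[[0,0,-0.005,0,0,0],[0,0,-0.01,0,0,0],[0,0,-0.015,0,0,0],[0,0,-0.02,0,0,0],[0,0,-0.02,0,0,0],[0,0,-0.02,0,0,0],[0,0,-0.02,0,0,0],[0,0,-0.02,0,0,0]]]}}

```text
time_s: 13.62
tcp_pos: [0.5124, 0.2528, 0.2639]
eef_rot: [[0.049, 0.935, 0.353], [0.999, -0.046, -0.017], [0.0, 0.353, -0.936]]
wrist_force: [-0.5, -0.0, 1.8]
gripper_width: 0.0356
grip_force: 0.0
```

Call:
{"api": "servo_tool", "payload": {"increments": [[[0,-0.02,-0.02,0,0,0],[0,-0.02,-0.02,0,0,0],[0,-0.02,-0.02,0,0,0],[0,0,0,0,0,0],[0,0,0,0,0,0],[0,0,0,0,0,0],[0,0,0,0,0,0],[0,0,0,0,0,0]]]}}

```text
time_s: 14.28
tcp_pos: [0.4366, 0.2559, 0.2964]
eef_rot: [[0.051, 0.935, 0.351], [0.999, -0.048, -0.018], [-0.0, 0.351, -0.936]]
wrist_force: [0.0, -0.5, -0.1]
gripper_width: 0.035
grip_force: 0.0
```

```bash
python3 - <<'E'
from h import *
a=cams.grab_frame("side")[100:400,180:500,::-1]; b=cams.grab_frame("top")[150:310,180:310,::-1]
cv2.imwrite("pics/p4.png",np.hstack([cv2.resize(a,(480,450)),cv2.resize(b,(320,450))]))
E
```

```text
(no output)
```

View pics/p4.png

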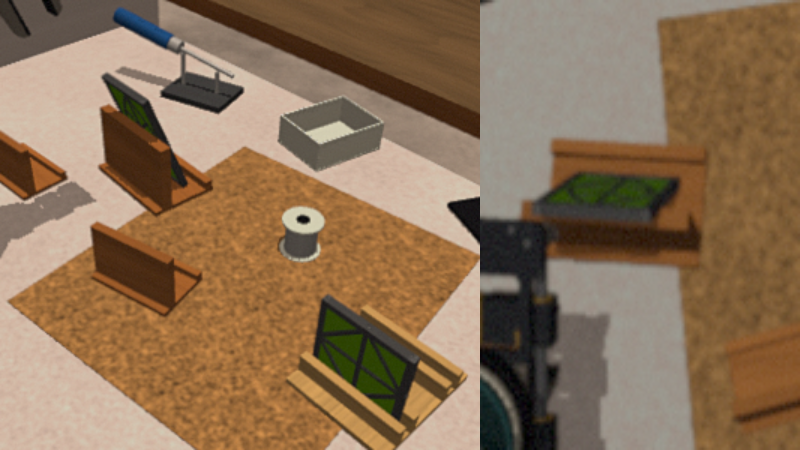

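The panel leans steadily on the easel with the short panel and the spool in place. I check the centring against its top corners, at top px about (202,225) and (248,227).

```bash
python3 - <<'E'
from h import *
t=.34;c,s=np.cos(-.05),np.sin(-.05)
def W(L): L=np.array(L); return [.5665+c*L[0]-s*L[1],.2486+s*L[0]+c*L[1],L[2]]
for zz in(-.085,.085):
  for y in(.05,-.05):
    x0=.0097+(-.005 if zz>0 else .005)*np.cos(t)-zz*np.sin(t); z0=.09+zz*np.cos(t)
    P=W((x0,y,z0)); print(zz,y,proj("top",[P]),proj("side",[P]))
for y in(.075,-.075): print(proj("top",[W((0.072,y,.02))]))
E
```

```text
-0.085 0.05 [[220.34767995 212.33465466]] [[276.6752716  203.77397784]]
-0.085 -0.05 [[262.1100153  214.12404289]] [[303.42419802 223.5885338 ]]
0.085 0.05 [[201.36436172 225.28409066]] [[246.45988602 148.83208415]]
0.085 -0.05 [[249.66814508 227.43664486]] [[274.92539099 167.47418251]]
[[210.19346745 198.8954197 ]]
[[273.02920799 201.4736172 ]]
```

```bash
python3 -c "
from rig import env
print(env.finish_job())"
```

```text
the job is handed in; nothing more can be done
None
```

The tall panel is on the largest easel, leaning back on the board at about 19–20° and centred to within about 3 mm by camera. The gripper is clear, the short panel and spool look unmoved, and the job is handed in, but no verdict came back.

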